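# Rack the small painting panel on edge

### The arm

A 6-joint arm with a two-finger parallel gripper is mounted at the origin on the work surface. World frame = base frame: x ahead of the robot, y to its left, z up, the work surface at z = 0. Lengths are in m, angles in rad, forces in N, time in s.
With the tool pointing down it reaches from about 0.25 to 0.775 m from the base axis. Payload 4 kg.
Tool frame: the origin (TCP) lies between the finger pads; the fingertips stand 25 mm ahead of it and the grasp point (between the pads) lies 6 mm ahead of it (robot.tip_reach is the distance from the TCP to the fingertips, in m); z points along the fingers, y is the line along which they close (so a half turn about z gives the same grasp; the last joint's range is limited). The gripper opens to 94 mm and grips with 3 to 60 N. Pads are 16 mm wide; open, the fingers measure 119 mm over their backs; the gripper's body (75 mm by 177 mm) begins 78 mm behind the grasp point.
Start: joints at [-1.223, 0.087, 1.371, -0, 1.684, -0.103], TCP at [0.24, -0.495, 0.231] pointing down, gripper open.
Joint ranges: [-3.1, 3.1], [-0.76, 2.03], [0.27, 2.55], [-1.08, 4.22], [0.17, 2.65], [-2.57, 2.57]. Speed limits (rad/s): [2.79, 2.79, 3.14, 3.14, 3.14, 3.14].

### API

Orientations are given as [roll, pitch, yaw] about the fixed x, y, z axes, in that order (R = Rz(yaw) Ry(pitch) Rx(roll)).
In Python, from bench import sensors, snapshot, camera_info, ticket, robot gives the robot as it stands.
- The arm moves only by the tool arm_command, never from a script. Its argument "plan" is a list of rows, each an object with "grip": the closure, from -1 (fully open) to 1 (shut); "slide": the shift along the tool's x, y, z normalised to -1 to 1, where 1 is 500 mm, a list of three; "spin": the turn about the tool's z normalised to -1 to 1, where 1 is 5 degrees. A call has 1 to 10 rows; each row shifts and turns the commanded pose from where the row before left it, along the tool's axes as they then stand; what a row does not reach is not made up. A row lasts 1/8 s, in which the tool goes at most 62.5 mm and 10.7 degrees, less where a joint would pass 70% of its speed; a pose out of reach is approached as far as the arm can. A call with a number of a shift or a turn outside -1 to 1 is refused whole. A call with a gripper value outside its range is refused whole. The fingers move at their own pace and stop on an object; the grip force is fixed at half the most. Time passes only in rows, so rows that do not move let the fingers close. It gives the time, the measured TCP pose, the force, the opening and the grip force at its end, in the units of the state.
- sensors.get_obs(): the state, without advancing time (a new reading comes with each control period).
- snapshot(name): name is "scene" or "top" or "wrist"; returns the picture (384x512x3 uint8, red, green, blue); there is no depth.
- camera_info(name): a dict with "fx", "fy", "cx", "cy" (pixels), "position" and "rotation" of the camera in the world. Camera axes: x right, y up, looking along -z (the intrinsics and any distortion apply to the point x, -y, -z); pixel columns grow to the right and rows downward; lengths in m; the calibration is good to about 2 mm. A picture is of the moment at which its call begins: read the wrist's pose just before it. camera_info takes no time and is no camera call; for the wrist camera it gives the pose at the moment of the call.
- ticket.close_job(): hands the job in; it is judged then, once.
The state is a dict: "time": time; "joint_positions": joint angles; "qvel": joint speeds; "joint_torque": joint torques, N m; "tool_pos": TCP position; "ee_rot": TCP orientation; "wrist_force": force on the tool from outside, world axes, zero at the start; "wrist_torque": the same for the moment, N m; "width": finger opening in m; "finger_force": force on a finger pad.
Only numpy, scipy, OpenCV 4.12 (cv2) and the standard library are available. Lean on these libraries where they do the work, as an engineer would, in place of code of your own. Each camera call takes 0.05 s, during which the arm holds its last target. There are 200 camera calls.

### The job

Put the loose panel lying on the palette away like the others: stand it upright on one of its short edges and slide it under the top board into the one empty bay of the racks, fully home against the rear battens. Let go of it there, and do not knock or shift the jars, tubes, tools or stored panels.

Things in the scene. Friction and masses are not known exactly. Their poses are not given: they have to be found in the camera images.
- panel: Loose cradled painting panel, 90 x 64 x 22 mm: white primed board on a bare wood rail frame, 48 to 90 g. Starts lying flat on the table, white face up. Origin: centre of its back (frame side, on the table at the start). Own x along the 90 mm, y along the 64 mm, z (22 mm) out of the white face. The flat outer sides can be gripped across the 64 mm.
- panel_mid (a point): The middle of the loose panel (11 mm from the back, half way along all three sizes).
- rack_c: Fixed plywood rack with the empty bay; rack places swap between starts. 62 mm deep (x), 74 wide (y), 106 high. Origin on the table, middle of its front edge; x points into the rack (away from the robot), y left, z up. Three walls, 6 mm thick, front edges rounded, make two bays 28 mm wide at y = +17 mm (taken) and -17 mm (empty). No floor: panels stand on the table.
- rack_a: A second rack, same make, size and axes as rack_c, both bays taken.
- rack_b: A third rack, same make, size and axes as rack_c, both bays taken.
- bay_mouth (a point): Middle of the empty bay's mouth, on the table in the plane of the rack's front; axes as rack_c. Bays are open at the front (robot's side); a solid top board covers them, underside 98 mm above the table. Two rear battens (21 to 39 and 69 to 87 mm high) stop a panel when its leading edge is 54 mm behind the front.
- bay_home (a point): Where the middle of the panel lies when it stands fully home in the empty bay: 22 mm behind the rack's front, 45 mm above the table, half way across the bay; axes as rack_c. A panel at home sticks out 10 mm at the front.
- stored1: A stored panel, the same as the loose one, standing on a 64 mm edge in rack_a, left bay. Origin: centre of its back (45 mm above the table), own x up, z across the bay to the rack's left.
- stored2: A stored panel, the same as the loose one, standing on a 64 mm edge in rack_a, right bay. Origin: centre of its back (45 mm above the table), own x up, z across the bay to the rack's left.
- stored3: A stored panel, the same as the loose one, standing on a 64 mm edge in rack_b, left bay. Origin: centre of its back (45 mm above the table), own x up, z across the bay to the rack's left.
- stored4: A stored panel, the same as the loose one, standing on a 64 mm edge in rack_b, right bay. Origin: centre of its back (45 mm above the table), own x up, z across the bay to the rack's left.
- stored5: A stored panel, the same as the loose one, standing on a 64 mm edge in rack_c, left bay. Origin: centre of its back (45 mm above the table), own x up, z across the bay to the rack's left.
- tall_jar: Capped amber jar, 56 mm across, 108 mm high, standing in front of the racks. Origin under its centre.
- low_tin: Closed low tin, 62 mm across, 38 mm high, standing in front of the racks. Origin under its centre.
- oil_bottle: Small oil bottle, 38 mm across, 78 mm high, standing near one 64 mm edge of the loose panel. Origin under its centre.
- dipper: Shallow steel dipper (small bowl), 44 mm across, 17 mm high, near the other 64 mm edge of the loose panel. Origin under its centre.
- tube1: Paint tube lying at the left, about 115 mm long, 24 mm wide, 22 mm high. Origin under its middle.
- tube2: Paint tube lying at the right, about 135 mm long, 24 mm wide, 22 mm high. Origin under its middle.
- palette_knife: Palette knife lying at the right, about 200 mm long. Origin under its middle.

How it is judged:
By the outcome, as a careful person would: the job done as asked, in the order asked, and still so for the second after the job is handed in, with the robot touching nothing.
It also fails if it takes over 61 s, if anything falls off the work surface, if the arm or the gripper's body presses on something with over 40 N, if the wrist force passes 120 N, or if a joint passes its speed limit or range.

## Working session

There is one attempt and no reset: what is moved stays moved. The work goes in short steps, Python scripts to look and compute and a tool call to move; the robot and the scene stay as the last step left them, time stands still between calls to the robot, and variables do not carry over. Pictures are saved under pics/ and viewed, at most 13 in all, crops included, and the job is handed in when it is done.

Besides the shell and the picture viewer there is one more tool, called as a command line: name --argument value ..., lists and objects as JSON in quotes. arm_command: Moves the arm, as the interface text tells. Scaled input: -1 to 1 covers 500 mm each way for a shift and 5 degrees each way for a turn. Its arguments: {"type":"object","properties":{"plan":{"type":"array","items":{"type":"object","properties":{"grip":{"type":"number"},"slide":{"type":"array","items":{"type":"number"}},"spin":{"type":"number"}}}}},"required":["plan"]}

```bash
ls; mkdir -p pics
python3 - <<'E'
from bench import sensors, snapshot, camera_info, ticket, robot
import cv2,numpy as np
for n in ("scene","top"):
    cv2.imwrite(f"pics/{n}0.png",cv2.cvtColor(snapshot(n),cv2.COLOR_RGB2BGR))
    print(n,camera_info(n))
o=sensors.get_obs();print(o)
print([a for a in dir(robot) if a[0]!='_'])
E
```

```text
pics
scene {'fx': 358.5173676288737, 'fy': 358.5173676288737, 'cx': 253.81746088552364, 'cy': 193.58754656630921, 'position': array([1.12863688, 0.64189112, 0.62441305]), 'rotation': array([1.0050145 , 0.00255203, 2.39425606])}
top {'fx': 445.2969140015475, 'fy': 445.2969140015475, 'cx': 251.6558477101295, 'cy': 187.66777955445102, 'position': array([0.36202624, 0.01075733, 1.11053978]), 'rotation': array([ 0.17138146, -0.0120357 , -1.59002033])}
{'time': 0.1, 'joint_positions': array([-1.22310935e+00,  8.78586711e-02,  1.37207510e+00, -1.08657939e-05,
        1.68358414e+00, -1.03103002e-01]), 'qvel': array([-0.00056777, -0.0014431 , -0.00429062,  0.0001541 , -0.00132109,
        0.00061775]), 'joint_torque': array([ 1.83173594e-03, -3.41253054e+01, -3.03301835e+01,  7.20217125e-02,
        3.04187648e-02, -9.89882574e-05]), 'tool_pos': array([ 0.2394646 , -0.49465051,  0.22944764]), 'ee_rot': array([-3.13967651e+00, -1.87405802e-04,  4.50788587e-01]), 'wrist_force': array([-0.56403028,  0.44500049,  0.21931959]), 'wrist_torque': array([-0.01998249, -0.02697555,  0.02842528]), 'finger_force': 0.0, 'width': 0.09399259776850478}
['IKError', 'tip_reach']
```

View pics/top0.png

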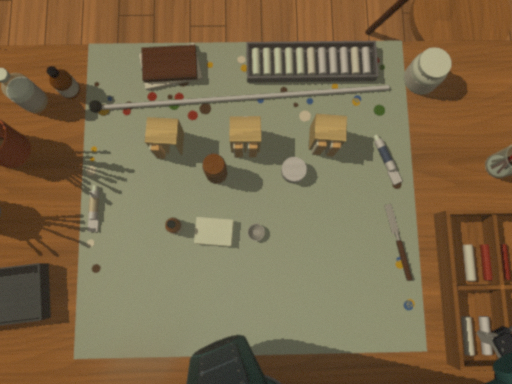

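View pics/scene0.png

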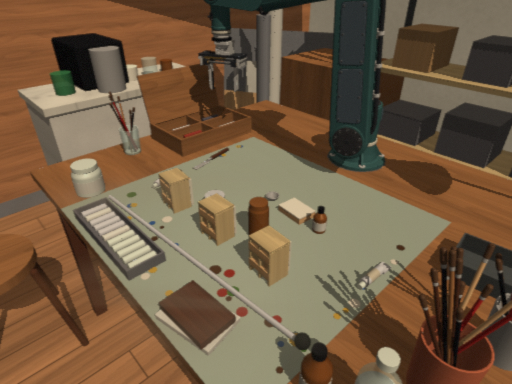

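The top view has the three racks at about (163,135), (245,133) and (328,133). The panel is at (214,231), between the bottle at (173,226) and the dipper at (258,232). I'll zoom in.

```bash
cat > h.py <<'E'
import cv2,numpy as np
from scipy.spatial.transform import Rotation as R
from bench import sensors, snapshot, camera_info
def snap(n,f=None):
    im=cv2.cvtColor(snapshot(n),cv2.COLOR_RGB2BGR)
    if f: cv2.imwrite(f,im)
    return im
def ray(n,u,v,z,ci=None):
    c=ci or camera_info(n); M=R.from_euler('xyz',c['rotation']).as_matrix()
    d=M@np.array([(u-c['cx'])/c['fx'],-(v-c['cy'])/c['fy'],-1]); p=np.array(c['position'])
    return p+d*(z-p[2])/d[2]
def proj(n,P,ci=None):
    c=ci or camera_info(n); M=R.from_euler('xyz',c['rotation']).as_matrix()
    q=M.T@(np.array(P)-c['position']); return np.array([c['cx']-c['fx']*q[0]/q[2],c['cy']+c['fy']*q[1]/q[2]])
E
python3 - <<'E'
from h import *
print({k:v for k,v in camera_info('top').items()})
im=cv2.imread('pics/top0.png')
m=cv2.imread('pics/scene0.png')
a=cv2.resize(im[110:255,135:360],None,fx=3.5,fy=3.5,interpolation=cv2.INTER_CUBIC)
cv2.imwrite('pics/c1.png',a)
# panel
g=im[205:260,185:245]; s=(g.min(2)>165).astype(np.uint8)
n,l,st,ce=cv2.connectedComponentsWithStats(s); k=1+st[1:,4].argmax()
pts=np.argwhere(l==k)[:,::-1].astype(np.float32)+[185,205]
W=np.array([ray('top',u,v,.022)[:2] for u,v in pts],np.float32)
print(st[k],cv2.minAreaRect(W), W.mean(0))
for nm,u,v,z in [('bottle cap',173,226,.078),('dipper',258,232,.017),('jar',214,165,.108),('tin',294,169,.038)]: print(nm,ray('top',u,v,z))
E
```

```text
{'fx': 445.2969140015475, 'fy': 445.2969140015475, 'cx': 251.6558477101295, 'cy': 187.66777955445102, 'position': array([0.36202624, 0.01075733, 1.11053978]), 'rotation': array([ 0.17138146, -0.0120357 , -1.59002033])}Traceback (most recent call last):
  File "<stdin>", line 9, in <module>
ValueError: attempt to get argmax of an empty sequence
```

View pics/c1.png

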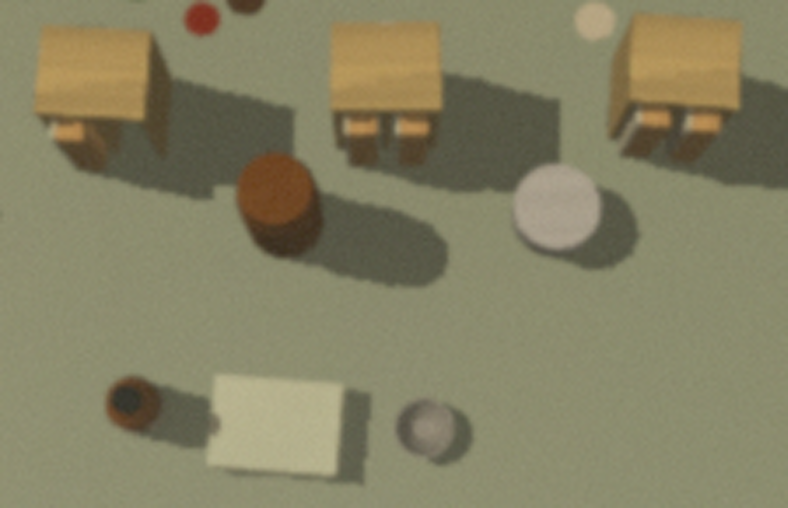

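The leftmost rack is rack_c: its left bay is taken and its right bay is empty. In the crop, its top front edge runs from (35,112) to (148,121). The panel corners are (215,375), (343,383), (338,474) and (208,465).

Run:
```python
from h import *
def c(u,v,z): return ray('top',135+(u+.5)/3.5-.5,110+(v+.5)/3.5-.5,z)
def show(nm,pts,z):
    P=np.array([c(u,v,z)[:2] for u,v in pts]); print(nm,P.round(4).tolist(),'mean',P.mean(0).round(4))
    for i in range(len(P)):
        d=P[(i+1)%len(P)]-P[i]; print('   len %.4f ang %.1f'%(np.hypot(*d),np.degrees(np.arctan2(d[1],d[0]))))
show('panel',[(215,375),(343,383),(338,474),(208,465)],.022)
show('rackc',[(42,27),(151,32),(148,121),(35,112)],.106)
show('stored5 top front',[(52,135),(83,139)],.09)
show('rackb',[(332,23),(441,25),(440,108),(330,108)],.106)
for nm,u,v,z in [('bottle',125,400,.078),('dipper',430,428,.017),('jar',276,190,.108),('tin',557,205,.038)]: print(nm,c(u,v,z).round(4))
```

```text
panel [[0.4801, 0.1316], [0.4729, 0.0421], [0.4097, 0.0463], [0.4176, 0.1363]] mean [0.4451 0.0891]
   len 0.0898 ang -94.6
   len 0.0633 ang 176.2
   len 0.0903 ang 85.0
   len 0.0627 ang -4.3
rackc [[0.7073, 0.2386], [0.7027, 0.1656], [0.6411, 0.167], [0.6485, 0.242]] mean [0.6749 0.2033]
   len 0.0731 ang -93.6
   len 0.0616 ang 178.7
   len 0.0753 ang 84.4
   len 0.0590 ang -3.3
stored5 top front [[0.6368, 0.2339], [0.6337, 0.213]] mean [0.6353 0.2235]
   len 0.0211 ang -98.5
   len 0.0211 ang 81.5
rackb [[0.7072, 0.0442], [0.7047, -0.0291], [0.6469, -0.0271], [0.6481, 0.0462]] mean [0.6767 0.0085]
   len 0.0733 ang -92.0
   len 0.0577 ang 178.0
   len 0.0733 ang 89.1
   len 0.0591 ang -1.9
bottle [0.4585 0.1848 0.078 ]
dipper [ 0.4407 -0.0182  0.017 ]
jar [0.5923 0.0822 0.108 ]
tin [ 0.5943 -0.1105  0.038 ]
```

arm_command --plan '[{"grip": -1,"slide": [0,0,0],"spin": -1},{"grip": -1,"slide": [0,0,0],"spin": -1},{"grip": -1,"slide": [0,0,0],"spin": -1},{"grip": -1,"slide": [0,0,0],"spin": -1},{"grip": -1,"slide": [0,0,0],"spin": -1},{"grip": -1,"slide": [0,0,0],"spin": -1},{"grip": -1,"slide": [0,0,0],"spin": -1},{"grip": -1,"slide": [0,0,0],"spin": -1},{"grip": -1,"slide": [0,0,0],"spin": -1},{"grip": -1,"slide": [0,0,0],"spin": -1}]'

```text
time: 1.35
tool_pos: [0.2395, -0.4948, 0.2298]
ee_rot: [-3.141, -0.001, 1.326]
wrist_force: [0.1, -0.1, -0.2]
width: 0.0943
finger_force: 0.0
```

arm_command --plan '[{"grip": -1,"slide": [0,0,0],"spin": -0.95},{"grip": -1,"slide": [0,0,0],"spin": -0.95},{"grip": -1,"slide": [0.111,0.032,0],"spin": 0},{"grip": -1,"slide": [0.111,0.032,0],"spin": 0},{"grip": -1,"slide": [0.111,0.032,0],"spin": 0},{"grip": -1,"slide": [0.111,0.032,0],"spin": 0},{"grip": -1,"slide": [0.111,0.032,0],"spin": 0},{"grip": -1,"slide": [0.111,0.032,0],"spin": 0},{"grip": -1,"slide": [0.111,0.032,0],"spin": 0},{"grip": -1,"slide": [0.111,0.032,0],"spin": 0}]'

```text
time: 2.6
tool_pos: [0.4035, -0.0611, 0.2302]
ee_rot: [3.141, 0.0, 1.489]
wrist_force: [1.5, -0.7, -0.8]
width: 0.0939
finger_force: 0.0
```

arm_command --plan '[{"grip": -1,"slide": [0.111,0.032,0],"spin": 0},{"grip": -1,"slide": [0.111,0.032,0],"spin": 0},{"grip": -1,"slide": [0,0,0.1],"spin": 0},{"grip": -1,"slide": [0,0,0],"spin": 0},{"grip": -1,"slide": [0,0,0],"spin": 0}]'

```text
time: 3.22
tool_pos: [0.4447, 0.0446, 0.1817]
ee_rot: [3.14, 0.0, 1.488]
wrist_force: [0.3, -0.5, 0.4]
width: 0.0935
finger_force: 0.0
```

Run:
```python
from h import *
o=sensors.get_obs(); print(o['tool_pos'],o['ee_rot'],o['joint_positions'])
ci=camera_info('wrist');print(ci)
im=snap('wrist','pics/w1.png')
P0=np.array([.4451,.0891]);
for s in (-1,1):
  for t in (-1,1):
    a=np.radians(85.2);u=np.array([np.cos(a),np.sin(a)]);v=np.array([u[1],-u[0]])
    print(s,t,proj('wrist',[*(P0+s*.045*u+t*.032*v),.022],ci).round(1))
```

```text
[0.44473029 0.04458145 0.18166478] [3.14036051e+00 7.08170803e-05 1.48832256e+00] [-2.69622223e-02 -1.31315914e-01  1.68161447e+00 -1.39096676e-04
  1.59006778e+00  5.55087319e-02]
{'fx': 331.7257521054803, 'fy': 331.7257521054803, 'cx': 252.29341215802063, 'cy': 192.37613865940568, 'position': array([0.45117325, 0.11969301, 0.33658557]), 'rotation': array([-0.26437742, -0.00102667, -0.08140687])}
-1 -1 [215.4 183.2]
-1 1 [281.  183.4]
1 -1 [212.7  86.4]
1 1 [283.5  86.6]
```

View pics/w1.png

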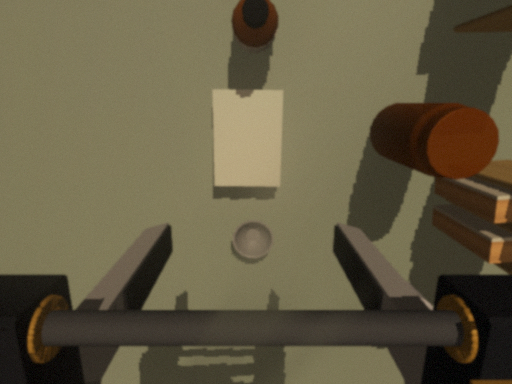

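The wrist view shows the panel corners at (212,90) to (281,187), about 3 mm nearer the dipper than predicted. Alignment is good, so I'll descend at its dipper end.

arm_command --plan '[{"grip": -1,"slide": [0.004,-0.006,0.1],"spin": 0},{"grip": -1,"slide": [0,0,0.1],"spin": 0},{"grip": -1,"slide": [0,0,0.06],"spin": 0},{"grip": -1,"slide": [0,0,0.037],"spin": 0},{"grip": -1,"slide": [0,0,0],"spin": 0},{"grip": 1,"slide": [0,0,0],"spin": 0},{"grip": 1,"slide": [0,0,0],"spin": 0},{"grip": 1,"slide": [0,0,0],"spin": 0},{"grip": 1,"slide": [0,0,0],"spin": 0},{"grip": 1,"slide": [0,0,0],"spin": 0}]'

```text
time: 4.53
tool_pos: [0.4419, 0.0472, 0.0327]
ee_rot: [3.14, 0.0, 1.489]
wrist_force: [-1.4, -0.8, 5.0]
width: 0.0639
finger_force: 30.0
```

arm_command --plan '[{"grip": 1,"slide": [0,0,-0.02],"spin": 0},{"grip": 1,"slide": [0,0,-0.02],"spin": 0},{"grip": 1,"slide": [0,0,-0.02],"spin": 0},{"grip": 1,"slide": [0,0,-0.02],"spin": 0},{"grip": 1,"slide": [0,0,0],"spin": 0}]'

```text
time: 5.15
tool_pos: [0.4423, 0.0473, 0.0732]
ee_rot: [3.139, -0.0, 1.489]
wrist_force: [-0.2, 0.8, -0.2]
width: 0.0639
finger_force: 30.0
```

Run:
```python
from h import *
a=snap('wrist'); b=snap('scene')[150:270,210:370]
b=cv2.resize(b,(512,384),interpolation=cv2.INTER_CUBIC)
v=np.hstack([a,b]); cv2.imwrite('pics/w2.png',cv2.resize(v,(800,300)))
o=sensors.get_obs();print(o['wrist_force'],o['wrist_torque'],o['tool_pos'])
```

```text
[ 0.73307989 -0.14403678 -0.99683606] [-0.01285053 -0.06218084 -0.02096131] [0.44140051 0.0472776  0.07197127]
```

View pics/w2.png

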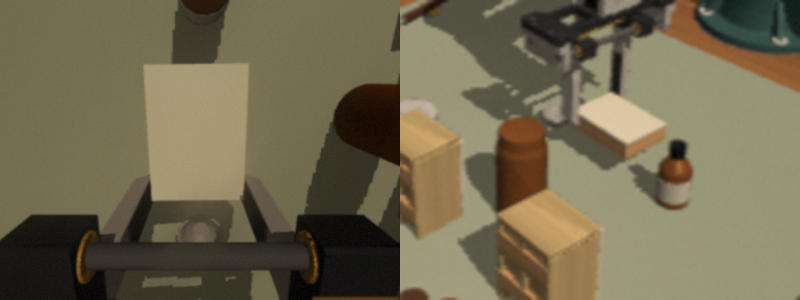

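The panel is held rigidly level. It spans (145,63) to (245,200) in the left half of the picture and hasn't pivoted. I'll ease the finger command to find a softer grip that lets it swing.

arm_command --plan '[{"grip": -0.2,"slide": [0,0,0],"spin": 0},{"grip": -0.2,"slide": [0,0,0],"spin": 0}]'

```text
time: 5.5
tool_pos: [0.4412, 0.0473, 0.0715]
ee_rot: [-3.141, 0.0, 1.489]
wrist_force: [0.3, 0.5, -0.3]
width: 0.0636
finger_force: 30.0
```

arm_command --plan '[{"grip": -0.3,"slide": [0,0,0],"spin": 0},{"grip": -0.3,"slide": [0,0,0],"spin": 0}]'

```text
time: 5.75
tool_pos: [0.4414, 0.0473, 0.0719]
ee_rot: [-3.141, 0.0, 1.489]
wrist_force: [-0.5, -0.8, -0.5]
width: 0.0638
finger_force: 30.0
```

arm_command --plan '[{"grip": -0.34,"slide": [0,0,0],"spin": 0},{"grip": -0.34,"slide": [0,0,0],"spin": 0}]'

```text
time: 6.0
tool_pos: [0.4415, 0.0473, 0.072]
ee_rot: [3.142, 0.0, 1.489]
wrist_force: [-0.5, 0.1, -1.4]
width: 0.0636
finger_force: 30.0
```

arm_command --plan '[{"grip": -0.355,"slide": [0,0,0],"spin": 0},{"grip": -0.355,"slide": [0,0,0],"spin": 0}]'

```text
time: 6.25
tool_pos: [0.4415, 0.0473, 0.072]
ee_rot: [3.142, 0.0, 1.489]
wrist_force: [0.5, -0.1, -1.2]
width: 0.064
finger_force: 9.6
```

arm_command --plan '[{"grip": -0.36,"slide": [0,0,0],"spin": 0},{"grip": -0.36,"slide": [0,0,0],"spin": 0}]'

```text
time: 6.5
tool_pos: [0.4415, 0.0473, 0.072]
ee_rot: [3.141, -0.0, 1.489]
wrist_force: [-0.3, 1.4, -0.7]
width: 0.0635
finger_force: 2.5
```

The grip force is graded near contact: 2.5 N at -0.36. Next I'll check whether the panel swung.

```bash
cat >> h.py <<'E'
def white():
    im=snap('wrist'); m=((im.min(2)>100)&(im[...,2]>140)).astype(np.uint8)
    n,l,st,ce=cv2.connectedComponentsWithStats(m); k=1+st[1:,4].argmax()
    c,_=cv2.findContours((l==k).astype(np.uint8),0,2); c=max(c,key=cv2.contourArea)
    return st[k],cv2.approxPolyDP(c,6,True)[:,0].tolist(),im
E
python3 - <<'E'
from h import *
s,p,im=white(); print(s,p)
o=cv2.imread('pics/w2.png')[:,:400]; o=cv2.resize(o,(512,384))
m=((o.min(2)>100)&(o[...,2]>140)).astype(np.uint8); print(cv2.connectedComponentsWithStats(m)[2])
ci=camera_info('wrist'); t=sensors.get_obs()['tool_pos']; print(t)
# predicted image of white corners vs swing angle th
for th in (0,10,20,27,35):
    a=np.radians(th); out=[]
    for d in (-.005,.085):
        y=t[1]+d*np.cos(a)+.007*np.sin(a); z=.054-d*np.sin(a)+.007*np.cos(a)
        out+= [proj('wrist',[t[0]+s*.032,y,z],ci).round(0).tolist() for s in(-1,1)]
    print(th,out)
E
```

```text
[  194    97   117   153 17106] [[200, 98], [194, 248], [307, 248], [305, 98]]
[[     0      0    512    384 174835]
 [   184     81    135    175  21773]]
[0.4415168  0.04730922 0.07205844]
0 [[194.0, 259.0], [311.0, 251.0], [170.0, 88.0], [304.0, 77.0]]
10 [[193.0, 258.0], [311.0, 249.0], [177.0, 89.0], [300.0, 79.0]]
20 [[193.0, 256.0], [311.0, 247.0], [183.0, 95.0], [296.0, 86.0]]
27 [[193.0, 254.0], [311.0, 246.0], [187.0, 101.0], [295.0, 92.0]]
35 [[192.0, 252.0], [311.0, 244.0], [192.0, 110.0], [293.0, 102.0]]
```

arm_command --plan '[{"grip": -0.36,"slide": [0,0,-0.014],"spin": 0},{"grip": -0.36,"slide": [0,0,-0.014],"spin": 0},{"grip": -0.36,"slide": [0,0,-0.014],"spin": 0},{"grip": -0.36,"slide": [0,0,-0.014],"spin": 0},{"grip": -0.36,"slide": [0,0,-0.014],"spin": 0},{"grip": -0.36,"slide": [0,0,-0.014],"spin": 0},{"grip": -0.36,"slide": [0,0,0],"spin": 0},{"grip": -0.36,"slide": [0,0,0],"spin": 0}]'

```text
time: 7.55
tool_pos: [0.4413, 0.0473, 0.1138]
ee_rot: [-3.141, 0.0, 1.489]
wrist_force: [1.0, 0.0, -1.1]
width: 0.064
finger_force: 2.5
```

Run:
```python
from h import *
s,p,a=white(); print(s,p)
b=snap('scene')[150:270,210:370]
b=cv2.resize(b,(512,384),interpolation=cv2.INTER_CUBIC)
v=np.hstack([a,b]); cv2.imwrite('pics/w3.png',cv2.resize(v,(800,300)))
```

```text
[  195   139   116   102 10413] [[208, 141], [195, 239], [310, 239], [296, 140]]
```

View pics/w3.png

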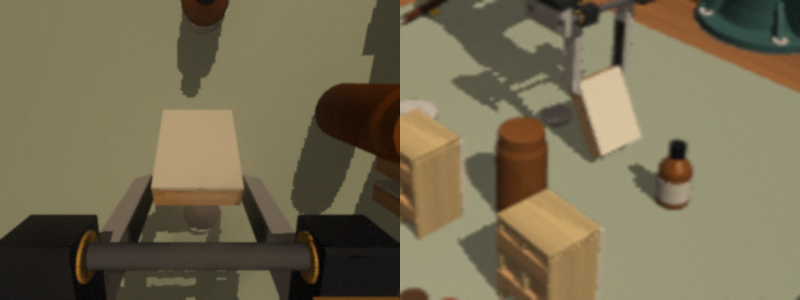

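The panel has tilted to roughly 60° with its white face toward +y and the gripped end up. I'll estimate the angle.

Run:
```python
from h import *
from scipy.optimize import least_squares
ci=camera_info('wrist'); t=sensors.get_obs()['tool_pos']; print(t)
al=1.489; ex=np.array([np.cos(al),np.sin(al)]); ey=np.array([ex[1],-ex[0]])
# near-edge corners white (y small/top) and far corners
obs=np.array([[195,239],[310,239],[208,141],[296,140]])
def cor(p):
    th,h,q,sx=p; out=[]   # white top edge at (q along ex, h), going down th
    for d in (0,.09):
        for s in (-1,1):
            P=t[:2]+ex*(q+d*np.cos(th))+ey*(sx+s*.032); out.append(proj('wrist',[*P,h-d*np.sin(th)],ci))
    return np.array(out)
r=least_squares(lambda p:(cor(p)-obs).ravel(),[1,.1,0,0]); th,h,q,sx=r.x
print(np.degrees(th),'white top edge h,q',h,q,sx,'rms',np.sqrt(np.mean(r.fun**2)))
zb=h-.09*np.sin(th)-.022*np.cos(th); qb=q+.09*np.cos(th)-.022*np.sin(th)
print('back bottom edge z,q',zb,qb)
```

```text
[0.44117288 0.04728241 0.11355053]
59.445795599100165 white top edge h,q 0.09818463839377034 0.0025252345522337907 0.00041249203827675284 rms 0.6205023654598592
back bottom edge z,q 0.009497490463754312 0.029331759728754764
```

arm_command --plan '[{"grip": -0.36,"slide": [0,0,0.012],"spin": 0},{"grip": -0.36,"slide": [0,0,0.012],"spin": 0},{"grip": -0.36,"slide": [0.016,0,-0.003],"spin": 0},{"grip": -0.36,"slide": [0.016,0,-0.003],"spin": 0},{"grip": -0.36,"slide": [0.016,0,-0.002],"spin": 0},{"grip": -0.36,"slide": [0.016,0,0],"spin": 0},{"grip": -0.36,"slide": [0.016,0,0.002],"spin": 0},{"grip": -0.36,"slide": [0.014,0,0.003],"spin": 0},{"grip": -0.36,"slide": [0,0,0.003],"spin": 0},{"grip": -0.36,"slide": [0,0,0],"spin": 0}]'

```text
time: 8.9
tool_pos: [0.4454, 0.0941, 0.1021]
ee_rot: [3.141, 0.0, 1.489]
wrist_force: [-0.2, -0.5, 2.0]
width: 0.064
finger_force: 2.5
```

Run:
```python
from h import *
s,p,a=white(); print(s,p)
b=snap('scene')[150:270,210:370]
b=cv2.resize(b,(512,384),interpolation=cv2.INTER_CUBIC)
v=np.hstack([a,b]); cv2.imwrite('pics/w4.png',cv2.resize(v,(800,300)))
```

```text
[ 194  147  117   95 9217] [[295, 148], [262, 151], [252, 164], [237, 162], [233, 149], [210, 148], [194, 239], [309, 240]]
```

View pics/w4.png

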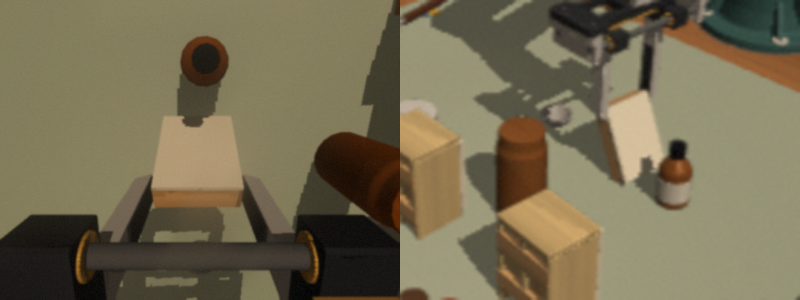

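It only reached about 62° because the bottom edge slid along. I'll move back from the bottle, soften the grip further, and let it swing by gravity close above the table.

arm_command --plan '[{"grip": -0.36,"slide": [-0.02,0,-0.016],"spin": 0},{"grip": -0.36,"slide": [-0.03,0,0],"spin": 0},{"grip": -0.36,"slide": [-0.03,0,0],"spin": 0},{"grip": -0.3606,"slide": [0,0,0],"spin": 0},{"grip": -0.3606,"slide": [0,0,0],"spin": 0}]'

```text
time: 9.62
tool_pos: [0.4419, 0.0541, 0.1098]
ee_rot: [-3.141, -0.0, 1.488]
wrist_force: [0.0, -0.8, -0.8]
width: 0.0643
finger_force: 1.7
```

```bash
cat >> h.py <<'E'
def tilt():
    s,p,im=white(); ci=camera_info('wrist'); t=sensors.get_obs()['tool_pos']; x,y,w,h,_=s
    al=sensors.get_obs()['ee_rot'][2]; ex=np.array([np.cos(al),np.sin(al)]); ey=np.array([ex[1],-ex[0]])
    from scipy.optimize import least_squares
    def rows(q):
        th,hh,qq=q; out=[]
        for d in (0,.09): out.append([proj('wrist',[*(t[:2]+ex*(qq+d*np.cos(th))+ey*k*.032),hh-d*np.sin(th)],ci) for k in(-1,1)])
        return out
    def f(q):
        a,b=rows(q); return [a[0][1]-(y+h-1),a[1][1]-(y+h-1),a[1][0]-a[0][0]-(w-1),(b[0][1]+b[1][1])/2-y]
    r=least_squares(f,[1,t[2]-.015,0]); th,hh,qq=r.x
    print(s,'tilt %.1f topedge h %.4f q %.4f bottom z %.4f q %.4f'%(np.degrees(th),hh,qq,hh-.09*np.sin(th)-.022*np.cos(th),qq+.09*np.cos(th)-.022*np.sin(th)),t)
E
python3 -c "
from h import *
tilt()"
```

```text
[ 195  165  116   76 7171] tilt 72.9 topedge h 0.0935 q 0.0016 bottom z 0.0010 q 0.0070 [0.44196095 0.0542909  0.10984075]
```

arm_command --plan '[{"grip": -0.3606,"slide": [0,0,-0.01],"spin": 0},{"grip": -0.361,"slide": [0,0,0],"spin": 0},{"grip": -0.361,"slide": [0,0,0],"spin": 0}]'

```text
time: 10.05
tool_pos: [0.4421, 0.0545, 0.1151]
ee_rot: [3.141, 0.0, 1.49]
wrist_force: [-0.1, -0.4, -1.9]
width: 0.0642
finger_force: 1.1
```

```bash
python3 -c "
from h import *
tilt()"
```

```text
[ 195  165  115   76 7265] tilt 72.6 topedge h 0.0971 q 0.0009 bottom z 0.0047 q 0.0068 [0.44205168 0.05440913 0.11497492]
```

arm_command --plan '[{"grip": -0.361,"slide": [0,0,0.007],"spin": 0},{"grip": -0.361,"slide": [0,0,0.007],"spin": 0},{"grip": -0.361,"slide": [0.01,0,0],"spin": 0},{"grip": -0.361,"slide": [0.01,0,0],"spin": 0},{"grip": -0.361,"slide": [0.01,0,0.002],"spin": 0},{"grip": -0.361,"slide": [0.01,0,0.002],"spin": 0},{"grip": -0.361,"slide": [0.01,0,0.002],"spin": 0},{"grip": -0.361,"slide": [0,0,0.004],"spin": 0},{"grip": -0.361,"slide": [0,0,0],"spin": 0}]'

```text
time: 11.22
tool_pos: [0.4442, 0.0792, 0.103]
ee_rot: [3.141, 0.0, 1.489]
wrist_force: [0.2, 0.3, 1.1]
width: 0.064
finger_force: 1.2
```

```bash
python3 -c "
from h import *
tilt()"
```

```text
[194 233 117   8 670] tilt 109.7 topedge h 0.0881 q 0.0022 bottom z 0.0108 q -0.0488 [0.44413004 0.07912023 0.10296062]
```

Run:
```python
from h import *
a=snap('wrist')
b=snap('scene')[150:270,210:370]
b=cv2.resize(b,(512,384),interpolation=cv2.INTER_CUBIC)
v=np.hstack([a,b]); cv2.imwrite('pics/w5.png',cv2.resize(v,(800,300)))
```

```text
(no output)
```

View pics/w5.png

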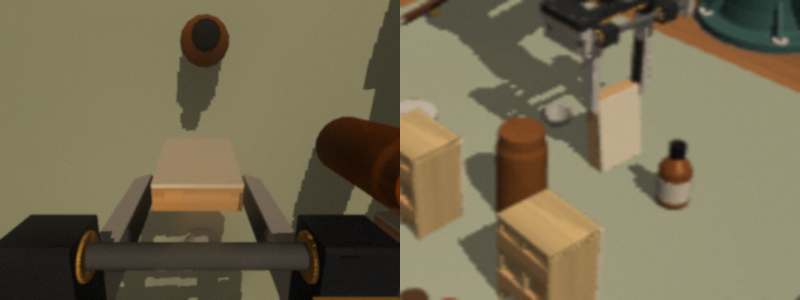

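The panel now looks upright in both views. In the wrist view its face spans rows 177–230, and the scene view shows straight vertical edges. Next I'll check this numerically.

Run:
```python
from h import *
im=snap('wrist'); print([im[r,252].tolist() for r in range(165,245,4)])
ci=camera_info('wrist');t=sensors.get_obs()['tool_pos']
for th in (80,85,90,95):
    a=np.radians(th);print(th,[proj('wrist',[t[0],t[1]+.003+d*np.cos(a),.09-d*np.sin(a)],ci).round(1).tolist() for d in(0,.09)])
```

```text
[[95, 127, 135], [95, 129, 136], [95, 129, 138], [96, 129, 144], [99, 130, 153], [100, 133, 150], [100, 132, 154], [98, 132, 151], [98, 131, 153], [98, 129, 154], [97, 131, 151], [100, 134, 154], [95, 130, 152], [94, 127, 151], [97, 130, 155], [95, 128, 154], [97, 130, 155], [96, 132, 155], [115, 154, 179], [80, 122, 162]]
80 [[251.0, 240.0], [249.8, 177.0]]
85 [[251.0, 240.0], [250.6, 186.2]]
90 [[251.0, 240.0], [251.4, 195.5]]
95 [[251.0, 240.0], [252.2, 204.8]]
```

It's at 80°, so there's a bit more rotation to make.

arm_command --plan '[{"grip": -0.361,"slide": [0.01,0,0.002],"spin": 0},{"grip": -0.361,"slide": [0.01,0,0.002],"spin": 0},{"grip": -0.361,"slide": [0.01,0,0.002],"spin": 0},{"grip": -0.361,"slide": [0,0,0.003],"spin": 0},{"grip": -0.361,"slide": [0,0,0],"spin": 0}]'

```text
time: 12.05
tool_pos: [0.4453, 0.0942, 0.0982]
ee_rot: [3.142, 0.0, 1.49]
wrist_force: [0.0, 0.6, 1.4]
width: 0.0641
finger_force: 1.3
```

```bash
cat >> h.py <<'E'
def tilt2():
    im=snap('wrist')[:,240:264].astype(int).mean(1); d=im[:,2]-im[:,1]  # red-green grows on panel
    ci=camera_info('wrist');t=sensors.get_obs()['tool_pos']
    print(t,[(r,int(d[r])) for r in range(150,262,4)])
    for th in (80,85,90,95):
        a=np.radians(th);print(th,[proj('wrist',[t[0],t[1]+.003+k*np.cos(a),.09-k*np.sin(a)],ci)[1].round(1) for k in(0,.09)])
E
python3 -c "
from h import *
tilt2()"
```

```text
[0.4453306  0.09410499 0.0982638 ] [(150, 4), (154, 4), (158, 3), (162, 4), (166, 5), (170, 6), (174, 6), (178, 6), (182, 6), (186, 7), (190, 8), (194, 8), (198, 18), (202, 19), (206, 19), (210, 19), (214, 20), (218, 20), (222, 20), (226, 21), (230, 22), (234, 23), (238, 18), (242, 43), (246, 50), (250, 52), (254, 50), (258, 51)]
80 [np.float64(243.6), np.float64(178.3)]
85 [np.float64(243.6), np.float64(187.6)]
90 [np.float64(243.6), np.float64(197.1)]
95 [np.float64(243.6), np.float64(206.6)]
```

It's vertical, with the bottom of the face at row 197. I'll release it gently, rise, and turn 90°.

arm_command --plan '[{"grip": -0.38,"slide": [0,0,0],"spin": 0},{"grip": -0.45,"slide": [0,0,0],"spin": 0},{"grip": -1,"slide": [0,0,0],"spin": 0},{"grip": -1,"slide": [0,0,0],"spin": 0},{"grip": -1,"slide": [0,0,-0.06],"spin": 0},{"grip": -1,"slide": [0,0,-0.06],"spin": 0},{"grip": -1,"slide": [0,0,-0.06],"spin": 0},{"grip": -1,"slide": [0,0,0],"spin": 0}]'

```text
time: 13.1
tool_pos: [0.4469, 0.0943, 0.1911]
ee_rot: [3.136, -0.001, 1.489]
wrist_force: [0.0, 0.2, -0.1]
width: 0.0942
finger_force: 0.0
```

Run:
```python
from h import *
o=sensors.get_obs();print(o['tool_pos'],o['ee_rot'])
ci=camera_info('wrist');im=snap('wrist','pics/w6a.png')
t=o['tool_pos']
print(proj('wrist',[.445,.088,.09],ci))
d=(im[...,2].astype(int)-im[...,0])
m=(d>70).astype(np.uint8)
n,l,st,ce=cv2.connectedComponentsWithStats(m)
for k in range(1,n):
    if st[k,4]>300: print(st[k],ce[k].round(1))
```

```text
[0.44690618 0.09426111 0.19108737] [ 3.13560131e+00 -9.16748856e-04  1.48924793e+00]
[249.29726168 207.39749678]
[ 414  174   98  101 4206] [459.4 213. ]
[ 210  200   80   23 1795] [249.6 211.2]
```

Run:
```python
from h import *
ci=camera_info('wrist');im=snap('wrist')
m=((im[...,2].astype(int)-im[...,0])>45).astype(np.uint8)
n,l,st,ce=cv2.connectedComponentsWithStats(m); k=l[211,250]
W=np.array([ray('wrist',u,v,.09,ci)[:2] for v,u in np.argwhere(l==k)],np.float32)
print(st[k],cv2.minAreaRect(W),W.min(0),W.max(0))
print(ray('wrist',249.6,211.2,.09,ci), ray('wrist',249.6,199,.09,ci))
```

```text
[ 209  172   86   65 3891] ((0.4458380341529846, 0.09047573059797287), (0.05363210663199425, 0.06822207570075989), 85.36608123779297) [0.41112453 0.06207929] [0.47970057 0.11823379]
[0.44356226 0.08528876 0.09      ] [0.44440664 0.09548745 0.09      ]
```

arm_command --plan '[{"grip": -1,"slide": [0,0,0],"spin": 1},{"grip": -1,"slide": [0,0,0],"spin": 1},{"grip": -1,"slide": [0,0,0],"spin": 1},{"grip": -1,"slide": [0,0,0],"spin": 1},{"grip": -1,"slide": [0,0,0],"spin": 1},{"grip": -1,"slide": [0,0,0],"spin": 1},{"grip": -1,"slide": [0,0,0],"spin": 1},{"grip": -1,"slide": [0,0,0],"spin": 1},{"grip": -1,"slide": [0,0,0],"spin": 1}]'

```text
time: 14.32
tool_pos: [0.4442, 0.094, 0.186]
ee_rot: [-3.139, 0.003, 0.701]
wrist_force: [0.6, 0.8, 0.7]
width: 0.0941
finger_force: 0.0
```

arm_command --plan '[{"grip": -1,"slide": [0,0,0],"spin": 1},{"grip": -1,"slide": [0,0,0],"spin": 1},{"grip": -1,"slide": [0,0,0],"spin": 1},{"grip": -1,"slide": [0,0,0],"spin": 1},{"grip": -1,"slide": [0,0,0],"spin": 1},{"grip": -1,"slide": [0,0,0],"spin": 1},{"grip": -1,"slide": [0,0,0],"spin": 1},{"grip": -1,"slide": [0,0,0],"spin": 1},{"grip": -1,"slide": [0,0,0],"spin": 0.95},{"grip": -1,"slide": [0,0,0],"spin": 0}]'

```text
time: 15.58
tool_pos: [0.4443, 0.094, 0.1864]
ee_rot: [3.141, 0.004, -0.076]
wrist_force: [-0.2, -0.5, 0.5]
width: 0.0937
finger_force: 0.0
```

Run:
```python
from h import *
o=sensors.get_obs();print(o['tool_pos'],o['ee_rot'],o['joint_positions'][5])
ci=camera_info('wrist');im=snap('wrist','pics/w6.png'); print(ci['position'],ci['rotation'])
```

```text
[0.44431487 0.09404584 0.18637774] [ 3.14093605  0.00360402 -0.07621269] 1.7306947039952114
[0.5210361  0.08764068 0.34103923] [-2.68508798e-01 -2.70974327e-04 -1.64594989e+00]
```

View pics/w6.png

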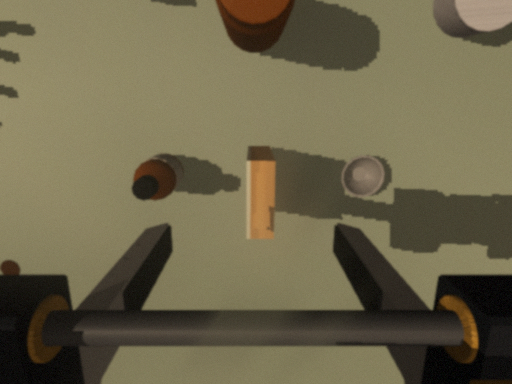

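The panel stands upright, with its top face at columns 247–275 and rows 161–239 and the white side on the left. The bottle and dipper are untouched.

Run:
```python
from h import *
ci=camera_info('wrist')
for u,v in [(247,239.5),(275,239.5),(247,161),(275,161)]: print(ray('wrist',u,v,.09,ci).round(4))
```

```text
[0.4127 0.1001 0.09  ]
[0.411  0.0773 0.09  ]
[0.4774 0.095  0.09  ]
[0.4758 0.0736 0.09  ]
```

arm_command --plan '[{"grip": -1,"slide": [-0.052,0.015,0],"spin": 0},{"grip": -1,"slide": [0,0,0.09],"spin": 0},{"grip": -1,"slide": [0,0,0.09],"spin": 0},{"grip": -1,"slide": [0,0,0.06],"spin": 0},{"grip": -1,"slide": [0,0,0.022],"spin": 0},{"grip": 0.2,"slide": [0,0,0],"spin": 0},{"grip": 0.4,"slide": [0,0,0],"spin": 0},{"grip": 0.5,"slide": [0,0,0],"spin": 0},{"grip": 0.5,"slide": [0,0,0],"spin": 0}]'

```text
time: 16.75
tool_pos: [0.4194, 0.0887, 0.0583]
ee_rot: [-3.141, -0.002, -0.077]
wrist_force: [-0.5, -0.5, 0.7]
width: 0.0573
finger_force: 0.0
```

arm_command --plan '[{"grip": 0.6,"slide": [0,0,0],"spin": 0},{"grip": 0.6,"slide": [0,0,0],"spin": 0},{"grip": 0.6,"slide": [0,0,0],"spin": 0}]'

```text
time: 17.12
tool_pos: [0.4188, 0.0886, 0.0575]
ee_rot: [3.141, -0.0, -0.077]
wrist_force: [0.1, -0.5, -0.3]
width: 0.0274
finger_force: 0.0
```

Run:
```python
from h import *
o=sensors.get_obs();print(o['tool_pos'],o['ee_rot'],o['width'],o['finger_force'])
ci=camera_info('wrist');im=snap('wrist','pics/w7.png')
# wood top
m=((im[...,2].astype(int)-im[...,0])>55).astype(np.uint8)
n,l,st,ce=cv2.connectedComponentsWithStats(m)
for k in range(1,n):
    if st[k,4]>400: print(st[k],ce[k].round(1))
P=np.array([.4119,.0887])
for d in (0,.064): print(proj('wrist',[*(P+d*np.array([.9977,-.068])),.09],ci))
```

```text
[0.41879259 0.08862832 0.05746296] [ 3.14146697e+00 -4.03253397e-05 -7.71305713e-02] 0.02740250124538951 0.0
[ 219  147   62  159 8362] [251.1 223. ]
[  26  156   54   35 1002] [ 51.8 172.1]
[308 296  16  66 509] [317.4 327.7]
[251.80909476 306.97254871]
[250.35507884 156.19695046]
```

arm_command --plan '[{"grip": 1,"slide": [0,0,0],"spin": 0},{"grip": 1,"slide": [0,0,0],"spin": 0},{"grip": 1,"slide": [0,0,-0.006],"spin": 0},{"grip": 1,"slide": [0,0,-0.06],"spin": 0},{"grip": 1,"slide": [0,0,-0.08],"spin": 0},{"grip": 1,"slide": [0,0,-0.08],"spin": 0},{"grip": 1,"slide": [0,0,-0.03],"spin": 0},{"grip": 1,"slide": [0,0,0],"spin": 0}]'

```text
time: 18.18
tool_pos: [0.4192, 0.0887, 0.1859]
ee_rot: [-3.141, -0.002, -0.077]
wrist_force: [0.6, 0.1, -0.6]
width: 0.022
finger_force: 29.9
```

arm_command --plan '[{"grip": 1,"slide": [0.03,-0.03,0],"spin": 0},{"grip": 1,"slide": [0.06,-0.057,0],"spin": 0},{"grip": 1,"slide": [0.06,-0.057,0],"spin": 0},{"grip": 1,"slide": [0.056,-0.055,0],"spin": 0},{"grip": 1,"slide": [0.03,-0.03,0],"spin": 0},{"grip": 1,"slide": [0,0,0],"spin": 0},{"grip": 1,"slide": [0,0,0],"spin": 0}]'

```text
time: 19.05
tool_pos: [0.5441, 0.1931, 0.1837]
ee_rot: [3.14, 0.003, -0.077]
wrist_force: [1.4, -0.3, -0.1]
width: 0.0221
finger_force: 29.9
```

Run:
```python
from h import *
o=sensors.get_obs();print(o['tool_pos'],o['ee_rot'],o['width'],o['finger_force'])
ci=camera_info('wrist');print(ci['position'],ci['rotation']);im=snap('wrist','pics/w8.png')
```

```text
[0.54412071 0.19313288 0.18365635] [ 3.14009174  0.00330123 -0.0772888 ] 0.022074540767200092 29.925242476165295
[0.62078319 0.18678046 0.33833229] [-2.68221655e-01 -1.11071836e-03 -1.64705224e+00]
```

View pics/w8.png

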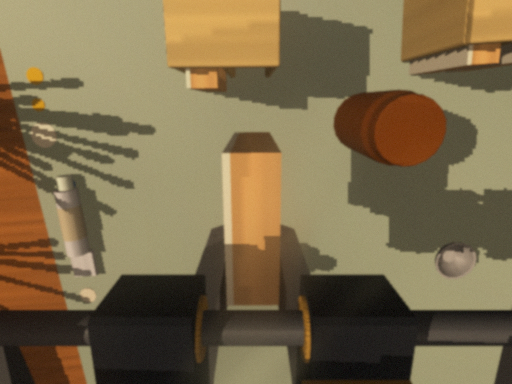

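Rack_c's top front edge runs level from (168,67) to (279,67). The held panel is aligned with it, and stored5 shows at columns 187–222, left of the empty bay.

Run:
```python
from h import *
ci=camera_info('wrist');im=cv2.imread('pics/w8.png');o=sensors.get_obs();t=o['tool_pos']
# refine front edge rows and left/right edges
g=cv2.cvtColor(im,cv2.COLOR_BGR2GRAY).astype(float); g=cv2.GaussianBlur(g,(3,3),0)
for u in (172,180,232,245,258,272): c=np.diff(g[55:80,u]); print('row',u,55+c.argmin()+.5, end='; ')
for v in (30,45,60): 
    c=np.diff(g[v,150:185]); d=np.diff(g[v,265:295]); print('\ncol',v,150+abs(c).argmax()+.5,265+abs(d).argmax()+.5)
a=-.0773; ex=np.array([np.cos(a),np.sin(a)]); ey=np.array([-ex[1],ex[0]])
L,Rr=ray('wrist',168,67,.106,ci)[:2],ray('wrist',279.5,67,.106,ci)[:2]
print('front',L,Rr,np.hypot(*(L-Rr)),'normal yaw deg',np.degrees(np.arctan2(*(L-Rr)[::-1]))-90)
mid=(L+Rr)/2; d=L-Rr; d/=np.hypot(*d); mouth=mid-.017*d; print('mouth',mouth)
rel=mouth-t[:2]; print('mouth in tool x, left',rel@ex,rel@ey)
zt=t[2]-.0575+.09
for u,v in[(223,152),(281,152)]: 
    p=ray('wrist',u,v,zt,ci)[:2]; r=p-t[:2]; print('panel lead top corner',p,r@ex,r@ey)
```

```text
row 172 65.5; row 180 66.5; row 232 65.5; row 245 65.5; row 258 65.5; row 272 65.5; 
col 30 164.5 278.5

col 45 165.5 278.5

col 60 151.5 278.5
front [0.64694269 0.24026281] [0.64132085 0.1668759 ] 0.07360191803834625 normal yaw deg -4.380610328728764
mouth [0.64283328 0.18661902]
mouth in tool x, left 0.09878403184434227 0.0012084061206366964
panel lead top corner [0.6036354  0.19871764] 0.05876891144064856 0.010243925714591585
panel lead top corner [0.60199384 0.17733454] 0.058783519349524666 -0.01120208904602198
```

arm_command --plan '[{"grip": 1,"slide": [0,-0.003,0.08],"spin": 0},{"grip": 1,"slide": [0,0,0.08],"spin": 0},{"grip": 1,"slide": [0,0,0.06],"spin": 0},{"grip": 1,"slide": [0,0,0.028],"spin": 0},{"grip": 1,"slide": [0,0,0],"spin": 0},{"grip": 1,"slide": [0,0,0],"spin": 0}]'

```text
time: 19.85
tool_pos: [0.5465, 0.1953, 0.0633]
ee_rot: [-3.141, -0.003, -0.077]
wrist_force: [-0.2, -0.2, -0.7]
width: 0.0217
finger_force: 29.9
```

arm_command --plan '[{"grip": 1,"slide": [0.03,0,0],"spin": 0},{"grip": 1,"slide": [0.03,0,0],"spin": 0},{"grip": 1,"slide": [0.01,0,0],"spin": 0},{"grip": 1,"slide": [0.01,0,0],"spin": 0},{"grip": 1,"slide": [0.01,0,0],"spin": 0},{"grip": 1,"slide": [0,0,0],"spin": 0}]'

```text
time: 20.6
tool_pos: [0.5904, 0.1917, 0.0613]
ee_rot: [3.141, 0.0, -0.077]
wrist_force: [0.0, 0.8, -0.8]
width: 0.0218
finger_force: 29.9
```

arm_command --plan '[{"grip": 1,"slide": [0.01,0,0.003],"spin": 0},{"grip": 1,"slide": [0.01,0,0],"spin": 0},{"grip": 1,"slide": [0.01,0,0],"spin": 0},{"grip": 1,"slide": [0.01,0,0],"spin": 0},{"grip": 1,"slide": [0.01,0,0],"spin": 0},{"grip": 1,"slide": [0.01,0,0],"spin": 0},{"grip": 1,"slide": [0,0,0],"spin": 0}]'

```text
time: 21.48
tool_pos: [0.6205, 0.1893, 0.0599]
ee_rot: [3.142, -0.0, -0.077]
wrist_force: [0.2, -0.5, 0.1]
width: 0.022
finger_force: 29.9
```

Run:
```python
from h import *
im=snap('wrist'); b=snap('top')[110:230,130:290]
v=np.hstack([im,cv2.resize(b,(512,384),interpolation=cv2.INTER_CUBIC)]); cv2.imwrite('pics/w9.png',cv2.resize(v,(800,300)))
```

```text
(no output)
```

View pics/w9.png

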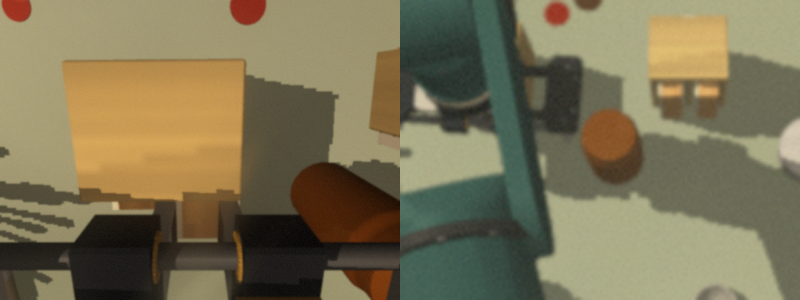

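It's inserted about 37 mm and clear of the walls, with the left finger just in front of stored5's edge at about (153,207). I'll release slightly, back out, close, and push it home.

arm_command --plan '[{"grip": 1,"slide": [0,0,0.004],"spin": 0},{"grip": 0.5,"slide": [0,0,0],"spin": 0},{"grip": 0.42,"slide": [0,0,0],"spin": 0},{"grip": 0.42,"slide": [0,0,0],"spin": 0},{"grip": 0.42,"slide": [-0.03,0,0],"spin": 0},{"grip": 0.42,"slide": [-0.04,0,0],"spin": 0},{"grip": 1,"slide": [0,0,0],"spin": 0},{"grip": 1,"slide": [0,0,0],"spin": 0},{"grip": 1,"slide": [0,0,0],"spin": 0}]'

```text
time: 22.7
tool_pos: [0.586, 0.192, 0.0581]
ee_rot: [-3.142, -0.001, -0.078]
wrist_force: [-0.2, 0.1, -0.3]
width: 0.0017
finger_force: 0.0
```

arm_command --plan '[{"grip": 1,"slide": [0,0,0],"spin": 0},{"grip": 1,"slide": [0.02,0,0],"spin": 0},{"grip": 1,"slide": [0.01,0,0],"spin": 0},{"grip": 1,"slide": [0.01,0,0],"spin": 0},{"grip": 1,"slide": [0.01,0,0],"spin": 0},{"grip": 1,"slide": [0.01,0,0],"spin": 0},{"grip": 1,"slide": [0,0,0],"spin": 0}]'

```text
time: 23.58
tool_pos: [0.6156, 0.1897, 0.0579]
ee_rot: [3.141, -0.0, -0.077]
wrist_force: [-0.9, -0.5, 0.8]
width: 0.0002
finger_force: 0.0
```

arm_command --plan '[{"grip": 1,"slide": [0.006,0,0],"spin": 0},{"grip": 1,"slide": [0.004,0,0],"spin": 0},{"grip": 1,"slide": [0.002,0,0],"spin": 0},{"grip": 1,"slide": [0,0,0],"spin": 0}]'

```text
time: 24.08
tool_pos: [0.6213, 0.1893, 0.058]
ee_rot: [3.142, -0.0, -0.077]
wrist_force: [0.5, -0.1, 0.5]
width: 0.0006
finger_force: 0.0
```

arm_command --plan '[{"grip": 1,"slide": [0.003,0,0],"spin": 0},{"grip": 1,"slide": [0.002,0,0],"spin": 0},{"grip": 1,"slide": [0,0,0],"spin": 0}]'

```text
time: 24.45
tool_pos: [0.6231, 0.1892, 0.058]
ee_rot: [3.141, 0.001, -0.077]
wrist_force: [-3.4, 0.5, 1.8]
width: 0.0005
finger_force: 1.5
```

arm_command --plan '[{"grip": 1,"slide": [0.003,0,0],"spin": 0},{"grip": 1,"slide": [0,0,0],"spin": 0}]'

```text
time: 24.7
tool_pos: [0.6231, 0.1892, 0.058]
ee_rot: [3.141, 0.005, -0.077]
wrist_force: [-8.1, -0.7, 4.4]
width: 0.0007
finger_force: 3.9
```

arm_command --plan '[{"grip": 1,"slide": [0.003,0,0],"spin": 0},{"grip": 1,"slide": [0,0,0],"spin": 0}]'

```text
time: 24.95
tool_pos: [0.6231, 0.1892, 0.0581]
ee_rot: [3.14, 0.008, -0.077]
wrist_force: [-12.2, -0.5, 6.7]
width: 0.0004
finger_force: 6.0
```

It has hit a hard stop at about the expected depth. I'll back off, rise and check.

arm_command --plan '[{"grip": 1,"slide": [-0.02,0,0],"spin": 0},{"grip": 1,"slide": [-0.08,0,0],"spin": 0},{"grip": 1,"slide": [-0.08,0,0],"spin": 0},{"grip": 1,"slide": [0,0,-0.1],"spin": 0},{"grip": 1,"slide": [0,0,-0.1],"spin": 0},{"grip": 1,"slide": [-0.1,0,-0.02],"spin": 0},{"grip": 1,"slide": [-0.1,0,0],"spin": 0},{"grip": 1,"slide": [-0.1,0,0],"spin": 0},{"grip": 1,"slide": [0,0,0],"spin": 0}]'

```text
time: 26.08
tool_pos: [0.3852, 0.2076, 0.168]
ee_rot: [-3.141, -0.002, -0.075]
wrist_force: [-0.5, -0.7, 0.2]
width: 0.0005
finger_force: 0.0
```

Run:
```python
from h import *
b=snap('top'); b1=cv2.resize(b[110:230,130:290],(512,384),interpolation=cv2.INTER_CUBIC)
c=cv2.resize(snap('wrist'),(512,384)); 
cv2.imwrite('pics/w10.png',cv2.resize(np.hstack([c,b1]),(800,300)))
a0=cv2.imread('pics/top0.png').astype(int); d=np.abs(b.astype(int)-a0).max(2)>45
d=cv2.morphologyEx(d.astype(np.uint8),cv2.MORPH_OPEN,np.ones((3,3)))
n,l,st,ce=cv2.connectedComponentsWithStats(d)
print(sensors.get_obs()['tool_pos']); print([s.tolist() for s in st[1:] if s[4]>12])
```

```text
[0.38791182 0.20757972 0.16844861]
[[164, 145, 9, 5, 39], [47, 208, 141, 176, 13394], [232, 222, 9, 26, 185], [196, 229, 10, 8, 64], [486, 327, 26, 57, 869], [481, 331, 9, 13, 98], [186, 334, 156, 50, 5669], [403, 366, 80, 18, 865], [246, 379, 5, 3, 15], [262, 380, 6, 4, 21]]
```

View pics/w10.png

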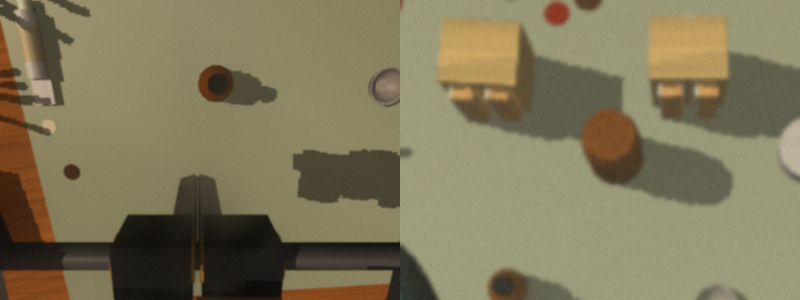

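The top view shows the new panel at (497,95), level with stored5 at (462,93). The rack, jar and other objects haven't changed; the differences are only the arm and the spot where the panel lay. I'm handing it in.

```bash
python3 -c "
from bench import ticket
print(ticket.close_job())"
```

```text
the job is handed in; nothing more can be done
None
```

The loose panel now stands on a short edge in rack_c's right bay, pushed to a hard stop at the expected home depth, white face left like the others; I let go, the top camera showed nothing else moved, and the job was handed in at about 26 s (no verdict was returned).

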